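# Press the label holder home behind the rack's lip

### The job

Take the label holder out of its wooden stand and push it down into the slot behind the front lip of the metal rack, at the bay where the lidded jar stands, until its shoulders sit on the rack. A sprung ledge in the slot lifts it again, so keep it pressed fully home: finish while the gripper is still holding it down. Leave the jar and all the other kitchen things standing where they are.

Things in the scene. Friction and masses are not known exactly. Their poses are not given: they have to be found in the camera images.
- holder_grip (a point): Centre of the grip block on top of the label holder, an upright grey plastic plate with a paper face on both sides. Axes: x through its thickness, y along its width, z up. The block is 16 mm thick (x), 30 mm wide (y), 34 mm tall; pinch it across its thickness, the fingers either side of the plate below. The shoulders lie 53 mm, the tongue's end 76.5 mm below this point.
- stand: Fixed wooden stand, 60 x 120 mm and 30 mm tall, with a groove 7 mm wide and 22 mm deep along its y, in which the label holder stands. Origin at the centre of its underside, z up.
- rack: Fixed low metal rack, 122 mm deep (x), 350 mm long (y), with three bays along y, 110 mm apart. Origin at the centre of its underside; x points to the front lip, away from the robot; the slots lie 50 mm that way. Slots are 9 mm wide, flaring to about 18 mm at the top, 70 mm long; the blocks between them, 40 mm high, are where the holder's shoulders come to sit.
- slot0 (a point): Centre of the slot behind the front lip at the first (-y) bay of the rack, at the height of the rack's slot-end blocks (40 mm above the worktop). Its axes are the rack's: x across the slot, from the bay towards the lip (away from the robot), y along the slot (70 mm long), z up.
- slot1 (a point): Centre of the slot behind the front lip at the middle bay of the rack, at the height of the rack's slot-end blocks (40 mm above the worktop). Its axes are the rack's: x across the slot, from the bay towards the lip (away from the robot), y along the slot (70 mm long), z up.
- slot2 (a point): Centre of the slot behind the front lip at the third (+y) bay of the rack, at the height of the rack's slot-end blocks (40 mm above the worktop). Its axes are the rack's: x across the slot, from the bay towards the lip (away from the robot), y along the slot (70 mm long), z up.
- ledge0 (a joint): How far the sprung ledge in the slot of slot0 is pressed down, in m: 0 at rest (its top then lies 12 mm below the slot's rim height), about 0.0115 with a label holder fully home, 0.012 at the limit. It pushes back with 3 N at first and about 9 N when home.
- ledge1 (a joint): How far the sprung ledge in the slot of slot1 is pressed down, in m: 0 at rest (its top then lies 12 mm below the slot's rim height), about 0.0115 with a label holder fully home, 0.012 at the limit. It pushes back with 3 N at first and about 9 N when home.
- ledge2 (a joint): How far the sprung ledge in the slot of slot2 is pressed down, in m: 0 at rest (its top then lies 12 mm below the slot's rim height), about 0.0115 with a label holder fully home, 0.012 at the limit. It pushes back with 3 N at first and about 9 N when home.
- jar_mid (a point): Centre of the closed glass jar with a steel lid, 62 mm across and 92 mm tall, half-way up. It stands in one of the three bays, 62 mm or so behind that bay's slot.
- cup_mid (a point): Centre of the open white cup, 68 mm across and 72 mm tall, half-way up; in another bay.
- bowl_mid (a point): Centre of the small white bowl, 80 mm across and 40 mm tall, half-way up; in another bay.
- shaker: Steel shaker, 42 mm across and 74 mm tall, loose on the worktop. Origin at the centre of its underside.
- mixbowl: Blue bowl, 140 mm across and 55 mm tall, loose on the worktop. Origin at the centre of its underside.
- tin: Closed tin with a paper band, 66 mm across and 80 mm tall, loose on the worktop. Origin at the centre of its underside.
- spoon: Spoon lying on the worktop. Origin on its underside, near its middle.
- holder: The whole label holder, about 60 g; origin at the centre of the tongue's lower end, axes as at its grip. From below: tongue 6 x 60 mm, 23.5 mm long, goes into the slot (either way round); plate 6 x 90 mm, 36 mm tall, its lower corners are the shoulders; grip block. It starts upright, tongue in the stand, leaning up to 3 degrees.
Mind the look-alikes: they are no part of the job. Leave any orange look-alike of the part that bears cup_mid alone.

How it is judged:
By the outcome, as a careful person would: the job done as asked, in the order asked, and still so for the second after the job is handed in, while the arm keeps its last pose, push and grip.
It also fails if it takes over 40 s, if anything falls off the work surface, if the arm or the gripper's body presses on something with over 40 N, if the wrist force passes 120 N, or if a joint passes its speed limit or range.

### The arm

A 7-joint arm with a two-finger parallel gripper is mounted at the origin on the work surface. World frame = base frame: x ahead of the robot, y to its left, z up, the work surface at z = 0. Lengths are in m, angles in rad, forces in N, time in s.
With the tool pointing down it reaches from about 0.4 to 0.85 m from the base axis. Payload 10.4 kg.
Tool frame: the origin (TCP) lies where the fingers leave the gripper's body, on its centre line; the fingertips stand 70 mm ahead of it and the grasp point (between the pads) lies r.grip_depth ahead of it (r.grip_depth is the distance from the TCP to the grasp point, in m); z points along the fingers, y is the direction in which the jaws open and shut (so a half turn about z gives the same grasp; the last joint's range is limited). The gripper opens to 87 mm and grips with 3 to 60 N. Pads are 19 mm wide; open, the fingers measure 117 mm over their backs; the gripper's body (75 mm by 190 mm) begins 51 mm behind the grasp point.
Start: joints at [1.177, 0.332, -0.065, 1.46, 0.022, 1.35, -0.088], TCP at [0.226, -0.583, 0.292] pointing down, gripper open.
Joint ranges: [-2.6, 2.6], [-0.5, 2.12], [-1.47, 1.34], [0.16, 2.42], [-1.27, 4.41], [0.06, 2.06], [-2.6, 2.6]. Speed limits (rad/s): [2.22, 2.22, 2.79, 2.79, 3.14, 3.14, 3.14].

### API

Orientations are given as a unit quaternion [x, y, z, w].
In Python, from bench import monitor, viewer, workorder, nets, r gives the robot as it stands.
- The arm moves only by the tool drive_tool, never from a script. Its argument "plan" is a list of rows, each an object of numbers: "rx", "ry", "rz": the turn, a rotation vector about the tool's x, y, z in units of 360 degrees (1.0 is 360 degrees); "x", "y", "z": the shift along the tool's x, y, z in units of 1000 mm (1.0 is 1000 mm); "fingers": the opening, from 0 (shut) to 1 (fully open). In form: [{"rx": .., "ry": .., "rz": .., "x": .., "y": .., "z": .., "fingers": ..}, ...]. A call has 1 to 12 rows; each row is the pose to reach, as a shift and turn from the pose commanded when the call began, along the tool's axes at that moment, turning the shorter way round; what a row does not reach only later rows make up. A row lasts 1/8 s, in which the tool goes at most 62.5 mm and 10.7 degrees, less where a joint would pass 70% of its speed; a pose out of reach is approached as far as the arm can. A call with a number of a shift or a turn outside -1 to 1 is refused whole. A call with a gripper value outside its range is refused whole. The fingers move at their own pace and stop on an object; "squeeze" is the grip in N (left out, the last holds). Time passes only in rows, so rows that repeat a pose let the fingers close. It gives the time, the measured TCP pose, the force and the opening at its end, in the units of the state.
- monitor.read_state(): the state, without advancing time (a new reading comes with each control period).
- viewer.camera(name): name is "scene" or "side" or "wrist"; returns a dict with "color" (420x560x3 uint8, red, green, blue), "depth" (420x560 float32, m along the optical axis (not along the pixel's ray), 0 where there is no reading), "camera_matrix" (3x3 intrinsics, pixels), "xyz" and "rotation" of the camera in the world. Camera axes: x right, y down, z forward; pixel columns grow to the right and rows downward; lengths in m; the calibration is good to about 2 mm. A picture is of the moment at which its call begins.
- workorder.close_job(): hands the job in, once; it reports no verdict.
Trained networks look in the newest picture that a camera, given by its name, has taken for a name from the list of things; names that differ only in an ending like _2 or _b are one class to them, and where a whole thing is asked for, a point or a joint stands for the part that bears it (a point fixed in the world has none). Each returns a list of dicts, best first, with "confidence" (0 to 1); they miss things now and then, are a little off and sometimes report something else, mostly with a low value. They report only what shows in the picture. A call takes as long as a camera call. They do not tell look-alikes from the thing itself.
- nets.find_in(label, camera): "centre" ([x, y, z] in m, in world coordinates, good to about 4 mm: the middle of the surface that is visible of it).
- nets.regions_of(label, camera): "region" (420x560 bool, what is visible of it).
The state is a dict: "time": time; "joint_positions": joint angles; "joint_vel": joint speeds; "joint_torque": joint torques, N m; "ee_pos": TCP position; "eef_rot": TCP orientation; "ft_force": force on the tool from outside, world axes, zero at the start; "torque": the same for the moment, N m; "width": finger opening in m.
Only numpy, scipy, OpenCV 4.12 (cv2) and the standard library are available. Lean on these libraries where they do the work, as an engineer would, in place of code of your own. Each camera call takes 0.05 s, during which the arm holds its last target.

## Working session

There is one attempt and no reset: what is moved stays moved. The work goes in short steps, Python scripts to look and compute and a tool call to move; the robot and the scene stay as the last step left them, time stands still between calls to the robot, and variables do not carry over. Pictures are saved under pics/ and viewed, and the job is handed in when it is done.

Besides the shell and the picture viewer there is one more tool, called after "Request:" by a JSON object that holds its "fn" and its "kwargs", one argument or row to a line. drive_tool: Moves the arm, as the interface text tells. Its arguments: {"type":"object","properties":{"plan":{"type":"array","items":{"type":"object","properties":{"rx":{"type":"number","minimum":-1,"maximum":1},"ry":{"type":"number","minimum":-1,"maximum":1},"rz":{"type":"number","minimum":-1,"maximum":1},"x":{"type":"number","minimum":-1,"maximum":1},"y":{"type":"number","minimum":-1,"maximum":1},"z":{"type":"number","minimum":-1,"maximum":1},"fingers":{"type":"number"}}}},"squeeze":{"type":"number"}},"required":["plan"]}

```bash
mkdir -p pics; ls; python3 - <<'E'
from bench import monitor, viewer, workorder, nets, r
import cv2,numpy as np
s=monitor.read_state();print(s['time'],s['ee_pos'],s['eef_rot'],s['width'],s['ft_force'],r.grip_depth)
for c in ['scene','side']:
    d=viewer.camera(c)
    cv2.imwrite(f'pics/{c}0.png',d['color'][:,:,::-1]);np.savez(f'{c}0.npz',**d)
    print(c,d['xyz'],np.round(d['rotation'],3).tolist(),d['camera_matrix'].tolist())
    for l in ['holder_grip','holder','stand','rack','jar_mid','cup_mid','bowl_mid','shaker','mixbowl','tin','spoon']:
        print(l,[(np.round(k['centre'],3).tolist(),round(k['confidence'],2)) for k in nets.find_in(l,c)])
E
```

```text
pics
0.0 [ 0.22636005 -0.58226449  0.29145226] [ 9.82860566e-01  1.84349167e-01 -1.62416652e-04 -6.83091751e-04] 0.0874483874974471 [-0.34472145 -0.73947096 -0.90480861] 0.051
scene [1.31896222 0.22504176 1.15168204] [0.592, 0.749, -0.229, -0.19] [[521.4648428153313, 0.0, 278.71427865154993], [0.0, 521.4648428153313, 204.38344971670142], [0.0, 0.0, 1.0]]
holder_grip [([0.541, -0.275, 0.061], 0.78)]
holder [([0.543, -0.279, 0.06], 0.97)]
stand [([0.561, -0.268, 0.031], 0.82), ([0.474, -0.058, 0.036], 0.29)]
rack [([0.539, 0.067, 0.018], 0.73), ([0.406, 0.369, 0.067], 0.61)]
jar_mid [([0.509, 0.063, 0.079], 0.94), ([0.534, 0.07, 0.021], 0.19)]
cup_mid [([0.361, 0.172, 0.047], 0.95), ([0.499, 0.166, 0.061], 0.9)]
bowl_mid [([0.473, -0.058, 0.036], 0.69)]
shaker [([0.397, -0.099, 0.043], 0.76)]
mixbowl [([0.774, -0.211, 0.024], 0.75)]
tin [([0.405, 0.37, 0.07], 0.79)]
spoon [([0.764, 0.116, 0.008], 0.58)]
side [ 0.51127465 -0.68030128  1.00054025] [0.941, -0.045, 0.01, -0.335] [[398.88286311053014, 0.0, 289.6318436659561], [0.0, 398.88286311053014, 210.97489849951864], [0.0, 0.0, 1.0]]
holder_grip [([0.544, -0.282, 0.071], 0.79)]
holder [([0.543, -0.282, 0.072], 0.74)]
stand [([0.54, -0.29, 0.03], 0.86)]
rack [([0.527, 0.004, 0.026], 0.75)]
jar_mid [([0.492, 0.039, 0.076], 0.72), ([0.54, -0.28, 0.071], 0.38)]
cup_mid [([0.506, 0.177, 0.06], 0.88), ([0.358, 0.165, 0.046], 0.75)]
bowl_mid [([0.481, -0.041, 0.037], 0.72)]
shaker [([0.383, -0.116, 0.054], 0.67)]
mixbowl [([0.796, -0.183, 0.029], 0.61)]
tin [([0.387, 0.349, 0.063], 0.91)]
spoon [([0.768, 0.111, 0.014], 0.76)]
```

View pics/scene0.png

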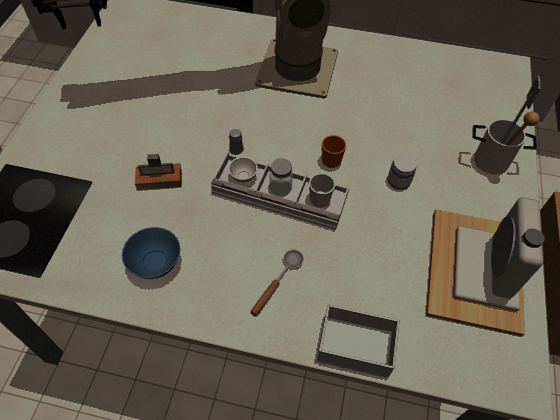

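View pics/side0.png

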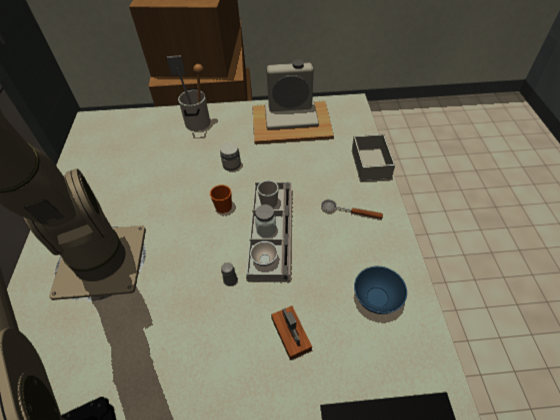

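The scene picture shows the holder in the brown stand at (155,168). The rack is at about (280,190), with a bowl at (243,172), the jar at (281,175) and the white cup at (321,189). The orange cup at (333,150) is a look-alike. The jar is in the middle bay, so the target is slot1. I'll enlarge crops to confirm this and measure.

```bash
cat > h.py <<'E'
import numpy as np
def cloud(d):
    K=d['camera_matrix'];z=d['depth'];v,u=np.mgrid[:420,:560]
    p=np.stack([(u-K[0,2])/K[0,0]*z,(v-K[1,2])/K[1,1]*z,z],-1)
    return p@d['rotation'].T+d['xyz']
E
python3 - <<'E'
import numpy as np,cv2
from h import *
a=np.load('scene0.npz');b=np.load('side0.npz')
ca=a['color'][140:235,125:355,::-1];cb=b['color'][170:365,215:325,::-1]
x=cv2.resize(ca,None,fx=3.4,fy=3.4,interpolation=cv2.INTER_CUBIC);cv2.imwrite('pics/cropA.png',x)
cv2.imwrite('pics/cropB.png',cv2.resize(cb,None,fx=3,fy=3,interpolation=cv2.INTER_CUBIC))
for n,d in(('scene',a),('side',b)):
    P=cloud(d).reshape(-1,3)
    # holder region
    m=(abs(P[:,0]-.545)<.09)&(abs(P[:,1]+.28)<.09)
    for lo,hi in((.02,.036),(.05,.075),(.075,.12)):
        q=P[m&(P[:,2]>lo)&(P[:,2]<hi)]
        if len(q)>5: 
            c,(w,h),an=cv2.minAreaRect(q[:,:2].astype(np.float32)*1000);print(n,lo,len(q),np.round(c,1),round(w,1),round(h,1),round(an,1),q[:,2].max(), np.median(q[:,2]))
    m=(abs(P[:,0]-.53)<.12)&(abs(P[:,1]-.06)<.23)
    for lo,hi in((.012,.05),(.034,.046)):
        q=P[m&(P[:,2]>lo)&(P[:,2]<hi)]
        c,(w,h),an=cv2.minAreaRect(q[:,:2].astype(np.float32)*1000);print(n,'rack',lo,len(q),np.round(c,1),round(w,1),round(h,1),round(an,1))
E
```

```text
Traceback (most recent call last):
  File "h.py", line 5, in cloud
    return p@d['rotation'].T+d['xyz']
           ~^~~~~~~~~~~~~~~~
ValueError: matmul: Input operand 1 has a mismatch in its core dimension 0, with gufunc signature (n?,k),(k,m?)->(n?,m?) (size 4 is different from 3)
```

View pics/cropA.png

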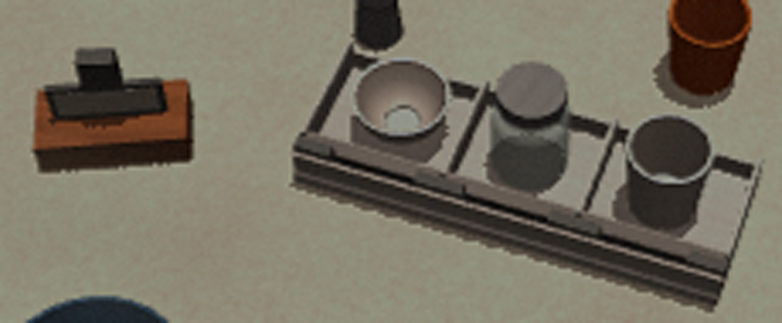

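View pics/cropB.png

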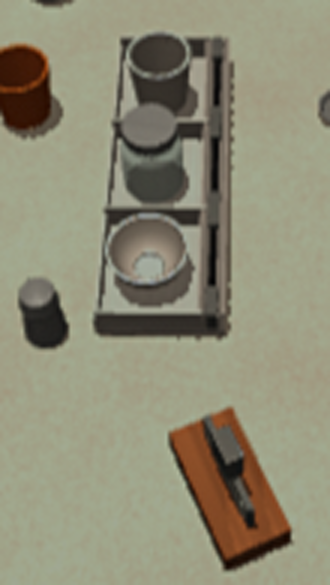

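The crops confirm that the lidded jar is in the middle bay, so slot1 it is. `rotation` turns out to be a quaternion, so I'll fix the helper.

```bash
cat > h.py <<'E'
import numpy as np
from scipy.spatial.transform import Rotation as R
def cloud(d):
    K=d['camera_matrix'];z=d['depth'];v,u=np.mgrid[:420,:560]
    p=np.stack([(u-K[0,2])/K[0,0]*z,(v-K[1,2])/K[1,1]*z,z],-1)
    return p@R.from_quat(d['rotation']).as_matrix().T+d['xyz']
E
python3 - <<'E'
import numpy as np,cv2
from h import *
a=np.load('scene0.npz');b=np.load('side0.npz')
for n,d in(('scene',a),('side',b)):
    P=cloud(d).reshape(-1,3)
    m=(abs(P[:,0]-.545)<.09)&(abs(P[:,1]+.28)<.09)
    for lo,hi in((.02,.036),(.05,.075),(.075,.12)):
        q=P[m&(P[:,2]>lo)&(P[:,2]<hi)]
        if len(q)>5: 
            c,(w,h),an=cv2.minAreaRect(q[:,:2].astype(np.float32)*1000);print(n,lo,len(q),np.round(c,1),round(w,1),round(h,1),round(an,1),q[:,2].max(), np.median(q[:,2]))
    m=(abs(P[:,0]-.53)<.12)&(abs(P[:,1]-.06)<.23)
    print('table z',np.median(P[m&(P[:,2]<.01)][:,2]))
    for lo,hi in((.012,.05),(.034,.046)):
        q=P[m&(P[:,2]>lo)&(P[:,2]<hi)]
        c,(w,h),an=cv2.minAreaRect(q[:,:2].astype(np.float32)*1000);print(n,'rack',lo,len(q),np.round(c,1),round(w,1),round(h,1),round(an,1))
E
```

```text
scene 0.02 585 [ 542.7 -279.2] 64.1 121.4 18.4 0.03589899753211623 0.030835242117366102
scene 0.05 199 [ 542.9 -279.3] 19.3 90.3 24.2 0.07472127518336746 0.06236561022473297
scene 0.075 145 [ 541.4 -279.4] 22.0 31.4 12.7 0.10807592869585281 0.09685824820726596
table z 0.0009783741438860183
scene rack 0.012 4056 [509.3  51.9] 351.5 130.0 84.2
scene rack 0.034 1370 [509.9  51.8] 352.6 124.5 83.5
side 0.02 898 [ 539.  -274.1] 61.1 122.5 19.2 0.035319737526040895 0.029776126309307704
side 0.05 93 [ 538.1 -275. ] 13.9 91.2 20.1 0.07438431756299069 0.06658709341642977
side 0.075 122 [ 538.9 -275.7] 15.7 30.1 18.7 0.10659320862864874 0.10006315649785125
table z 0.00021618616589991202
side rack 0.012 2671 [507.6  59.5] 356.7 123.4 84.0
side rack 0.034 1071 [509.   59.1] 356.2 121.8 83.5
```

Request:
{"fn": "drive_tool", "kwargs": {
  "plan": [
    {"x": 0.06,"y": -0.025,"z": -0.01,"rz": -0.025,"fingers": 1},
    {"x": 0.403,"y": -0.171,"z": -0.01,"rz": -0.242},
    {"x": 0.403,"y": -0.171,"z": -0.01,"rz": -0.242},
    {"x": 0.403,"y": -0.171,"z": -0.01,"rz": -0.242},
    {"x": 0.403,"y": -0.171,"z": -0.01,"rz": -0.242},
    {"x": 0.403,"y": -0.171,"z": -0.01,"rz": -0.242},
    {"x": 0.403,"y": -0.171,"z": -0.01,"rz": -0.242},
    {"x": 0.403,"y": -0.171,"z": -0.01,"rz": -0.242},
    {"x": 0.403,"y": -0.171,"z": -0.01,"rz": -0.242},
    {"x": 0.403,"y": -0.171,"z": -0.01,"rz": -0.242},
    {"x": 0.403,"y": -0.171,"z": -0.01,"rz": -0.242},
    {"x": 0.403,"y": -0.171,"z": -0.01,"rz": -0.242}
  ]
}}

```text
validation failed for argument at $.pl...
```

```bash
cat > look.py <<'E'
import sys,cv2
from bench import monitor, viewer, workorder, nets, r
from h import *
def look(tag,c='wrist'):
    d=viewer.camera(c);np.savez(f'{tag}.npz',**d);cv2.imwrite(f'pics/{tag}.png',d['color'][:,:,::-1]);return d
def st():
    s=monitor.read_state();M=R.from_quat(s['eef_rot']).as_matrix()
    print('t',round(s['time'],2),'tcp',np.round(s['ee_pos'],4),'xyaw',round(np.degrees(np.arctan2(M[1,0],M[0,0])),2),'z',np.round(M[:,2],4),'w',round(s['width'],4),'F',np.round(s['ft_force'],2),'j',np.round(s['joint_positions'],2));return s,M
E
python3 - <<'E'
from look import *
st();d=look('w1');print(d['xyz'],np.round(R.from_quat(d['rotation']).as_matrix(),3).tolist(),d['camera_matrix'][0])
for l in ['holder_grip','holder','stand']: print(l,[(np.round(k['centre'],3).tolist(),round(k['confidence'],2)) for k in nets.find_in(l,'wrist')])
E
```

```text
t 1.2 tcp [ 0.2265 -0.5825  0.2923] xyaw 21.25 z [ 1.e-04 -1.e-04 -1.e+00] w 0.087 F [ 0.49 -0.16 -0.8 ] j [ 1.18  0.33 -0.06  1.46  0.02  1.35 -0.09]
[ 0.30560394 -0.55294606  0.3842567 ] [[0.363, -0.887, -0.286], [-0.932, -0.345, -0.112], [0.001, 0.307, -0.952]] [337.84534359   0.         277.24490186]
holder_grip []
holder []
stand []
```

View pics/w1.png

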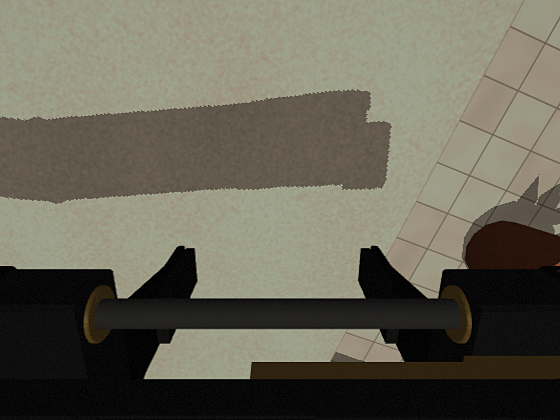

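The wrist picture shows only empty worktop and the fingers at about (190,290) and (370,290). The move was refused, possibly because some rows left fields out, so I'll resend it with every field in every row.

Request:
{"fn": "drive_tool", "kwargs": {
  "plan": [
    {"rx": 0,"ry": 0,"rz": -0.025,"x": 0.06,"y": -0.025,"z": -0.01,"fingers": 1},
    {"rx": 0,"ry": 0,"rz": -0.242,"x": 0.403,"y": -0.171,"z": -0.01,"fingers": 1},
    {"rx": 0,"ry": 0,"rz": -0.242,"x": 0.403,"y": -0.171,"z": -0.01,"fingers": 1},
    {"rx": 0,"ry": 0,"rz": -0.242,"x": 0.403,"y": -0.171,"z": -0.01,"fingers": 1},
    {"rx": 0,"ry": 0,"rz": -0.242,"x": 0.403,"y": -0.171,"z": -0.01,"fingers": 1},
    {"rx": 0,"ry": 0,"rz": -0.242,"x": 0.403,"y": -0.171,"z": -0.01,"fingers": 1},
    {"rx": 0,"ry": 0,"rz": -0.242,"x": 0.403,"y": -0.171,"z": -0.01,"fingers": 1},
    {"rx": 0,"ry": 0,"rz": -0.242,"x": 0.403,"y": -0.171,"z": -0.01,"fingers": 1},
    {"rx": 0,"ry": 0,"rz": -0.242,"x": 0.403,"y": -0.171,"z": -0.01,"fingers": 1},
    {"rx": 0,"ry": 0,"rz": -0.242,"x": 0.403,"y": -0.171,"z": -0.01,"fingers": 1},
    {"rx": 0,"ry": 0,"rz": -0.242,"x": 0.403,"y": -0.171,"z": -0.01,"fingers": 1},
    {"rx": 0,"ry": 0,"rz": -0.242,"x": 0.403,"y": -0.171,"z": -0.01,"fingers": 1}
  ]
}}

```text
time: 2.9
ee_pos: [0.5401, -0.2772, 0.3023]
eef_rot: [0.586, 0.811, -0.0, 0.0]
ft_force: [-0.1, -0.5, 0.1]
width: 0.0867
```

```bash
python3 - <<'E'
from look import *
s,M=st();d=look('w2');P=cloud(d).reshape(-1,3)
m=(abs(P[:,0]-.54)<.09)&(abs(P[:,1]+.277)<.09)
for lo,hi in((.02,.036),(.05,.075),(.08,.12),(.095,.12)):
    q=P[m&(P[:,2]>lo)&(P[:,2]<hi)]
    if len(q)>5:
        c,(w,h),an=cv2.minAreaRect(q[:,:2].astype(np.float32)*1000);print(lo,len(q),np.round(c,1),round(w,1),round(h,1),round(an,1),q[:,2].max(), np.median(q[:,2]))
print(nets.find_in('holder_grip','wrist'))
E
```

```text
t 2.9 tcp [ 0.5401 -0.2772  0.3023] xyaw 108.31 z [ 1.e-04 -2.e-04 -1.e+00] w 0.0867 F [-0.15 -0.5   0.06] j [ 0.79  0.33 -0.49  1.48  0.16  1.38  0.61]
0.02 4806 [ 539.5 -277.1] 60.1 120.5 19.1 0.0358360650128392 0.02959737575539831
0.05 354 [ 538.2 -277.2] 15.5 89.8 13.8 0.07485941231771892 0.06700501226814318
0.08 620 [ 539.4 -276.6] 15.7 29.9 20.0 0.10309835456157812 0.10094345322069703
0.095 566 [ 539.4 -276.7] 15.7 29.8 20.0 0.10309835456157812 0.10101642878803704
[{'centre': [0.5338, -0.2684, 0.1027], 'confidence': 0.89}]
```

View pics/w2.png

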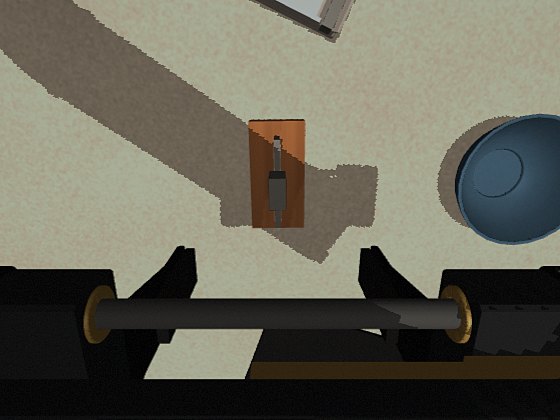

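The wrist picture shows the stand at (277,175) and the grip block at (277,190). The block measures 15.7 x 29.9 mm with its top at 0.101, as described, and it is well aligned. I'll descend and grip.

Request:
{"fn": "drive_tool", "kwargs": {
  "plan": [
    {"rx": 0,"ry": 0,"rz": -0.002,"x": 0,"y": -0.0005,"z": 0.05,"fingers": 1},
    {"rx": 0,"ry": 0,"rz": -0.002,"x": 0,"y": -0.0005,"z": 0.1,"fingers": 1},
    {"rx": 0,"ry": 0,"rz": -0.002,"x": 0,"y": -0.0005,"z": 0.14,"fingers": 1},
    {"rx": 0,"ry": 0,"rz": -0.002,"x": 0,"y": -0.0005,"z": 0.167,"fingers": 1},
    {"rx": 0,"ry": 0,"rz": -0.002,"x": 0,"y": -0.0005,"z": 0.167,"fingers": 1},
    {"rx": 0,"ry": 0,"rz": -0.002,"x": 0,"y": -0.0005,"z": 0.167,"fingers": 0},
    {"rx": 0,"ry": 0,"rz": -0.002,"x": 0,"y": -0.0005,"z": 0.167,"fingers": 0},
    {"rx": 0,"ry": 0,"rz": -0.002,"x": 0,"y": -0.0005,"z": 0.167,"fingers": 0},
    {"rx": 0,"ry": 0,"rz": -0.002,"x": 0,"y": -0.0005,"z": 0.167,"fingers": 0},
    {"rx": 0,"ry": 0,"rz": -0.002,"x": 0,"y": -0.0005,"z": 0.167,"fingers": 0},
    {"rx": 0,"ry": 0,"rz": -0.002,"x": 0,"y": -0.0005,"z": 0.167,"fingers": 0}
  ],
  "squeeze": 45
}}

```text
time: 4.38
ee_pos: [0.5397, -0.2773, 0.1353]
eef_rot: [0.58, 0.815, -0.0, 0.0]
ft_force: [0.1, 0.0, -0.4]
width: 0.035
```

```bash
python3 - <<'E'
from look import *
st()
E
```

```text
t 4.38 tcp [ 0.5397 -0.2773  0.1353] xyaw 109.09 z [-0.e+00 -1.e-04 -1.e+00] w 0.035 F [ 0.15  0.   -0.42] j [ 0.77  0.47 -0.47  1.66  0.23  1.07  0.57]
```

Fingers are still closing.

Request:
{"fn": "drive_tool", "kwargs": {
  "plan": [
    {"rx": 0,"ry": 0,"rz": 0,"x": 0,"y": 0,"z": 0,"fingers": 0},
    {"rx": 0,"ry": 0,"rz": 0,"x": 0,"y": 0,"z": 0,"fingers": 0},
    {"rx": 0,"ry": 0,"rz": 0,"x": 0,"y": 0,"z": 0,"fingers": 0},
    {"rx": 0,"ry": 0,"rz": 0,"x": 0,"y": 0,"z": 0,"fingers": 0},
    {"rx": 0,"ry": 0,"rz": 0,"x": 0,"y": 0,"z": 0,"fingers": 0}
  ],
  "squeeze": 45
}}

```text
time: 5.0
ee_pos: [0.5397, -0.2773, 0.1353]
eef_rot: [0.58, 0.815, -0.0, 0.0]
ft_force: [-0.2, -0.2, -0.9]
width: 0.0156
```

Request:
{"fn": "drive_tool", "kwargs": {
  "plan": [
    {"rx": 0,"ry": 0,"rz": 0,"x": 0,"y": 0,"z": -0.02,"fingers": 0},
    {"rx": 0,"ry": 0,"rz": 0,"x": 0,"y": 0,"z": -0.06,"fingers": 0},
    {"rx": 0,"ry": 0,"rz": 0,"x": 0,"y": 0,"z": -0.11,"fingers": 0},
    {"rx": 0,"ry": 0,"rz": 0,"x": 0,"y": 0,"z": -0.165,"fingers": 0},
    {"rx": 0,"ry": 0,"rz": 0.015,"x": 0.04,"y": 0.018,"z": -0.165,"fingers": 0},
    {"rx": 0,"ry": 0,"rz": 0.03,"x": 0.09,"y": 0.04,"z": -0.165,"fingers": 0},
    {"rx": 0,"ry": 0,"rz": 0.045,"x": 0.14,"y": 0.062,"z": -0.165,"fingers": 0},
    {"rx": 0,"ry": 0,"rz": 0.06,"x": 0.19,"y": 0.084,"z": -0.165,"fingers": 0},
    {"rx": 0,"ry": 0,"rz": 0.07,"x": 0.227,"y": 0.1,"z": -0.165,"fingers": 0},
    {"rx": 0,"ry": 0,"rz": 0.07,"x": 0.227,"y": 0.1,"z": -0.165,"fingers": 0},
    {"rx": 0,"ry": 0,"rz": 0.07,"x": 0.227,"y": 0.1,"z": -0.165,"fingers": 0},
    {"rx": 0,"ry": 0,"rz": 0.07,"x": 0.227,"y": 0.1,"z": -0.165,"fingers": 0}
  ],
  "squeeze": 45
}}

```text
time: 6.5
ee_pos: [0.5599, -0.0316, 0.3006]
eef_rot: [0.744, 0.668, -0.0, 0.0]
ft_force: [-0.2, -0.1, -0.3]
width: 0.0158
```

```bash
python3 - <<'E'
from look import *
s,M=st();d=look('w3');look('side3','side')
P=cloud(d).reshape(-1,3)
q=P[(abs(P[:,0]-.53)<.12)&(abs(P[:,1]-.06)<.23)]
m=(q[:,2]>.034)&(q[:,2]<.046);c=cv2.minAreaRect(q[m][:,:2].astype(np.float32)*1000);print(c)
b=(q[:,2]<.15)
# in tool frame held holder
T=(P-s['ee_pos'])@M; h=T[(T[:,2]>.03)&(T[:,2]<.14)&(abs(T[:,1])<.02)&(abs(T[:,0])<.06)]
print(len(h))
for lo in np.arange(.03,.14,.01):
    k=h[(h[:,2]>lo)&(h[:,2]<lo+.01)]
    if len(k): print(round(lo,2),len(k),np.round(np.percentile(k,[2,50,98],axis=0)*1000,1).tolist())
E
```

```text
t 6.5 tcp [ 0.5599 -0.0316  0.3006] xyaw 83.78 z [ 2.e-04 -6.e-04 -1.e+00] w 0.0158 F [-0.25 -0.08 -0.26] j [ 0.48  0.24 -0.59  1.6   0.13  1.35 -0.23]
((503.7752990722656, 12.655410766601562), (263.6172790527344, 121.15773010253906), 83.811279296875)
4778
0.03 1880 [[2.4, -16.2, 30.5], [9.6, 0.2, 34.3], [15.7, 17.1, 39.6]]
0.04 805 [[7.9, -16.6, 40.2], [10.1, 0.6, 44.5], [15.8, 17.3, 49.8]]
0.05 627 [[8.0, -15.7, 50.2], [10.2, 0.2, 54.8], [15.8, 16.5, 59.8]]
0.06 1216 [[-42.6, -14.7, 60.5], [19.2, 0.6, 67.8], [44.7, 15.6, 69.5]]
0.07 151 [[8.3, -11.4, 70.3], [36.8, -0.9, 72.3], [45.6, 10.2, 79.7]]
0.08 46 [[44.6, -2.7, 80.3], [45.3, 0.1, 84.8], [45.5, 3.3, 89.9]]
0.09 34 [[45.1, -2.2, 90.4], [45.3, 0.4, 94.6], [45.6, 2.9, 98.7]]
0.1 19 [[45.1, -2.2, 100.2], [45.4, 0.7, 103.1], [45.5, 3.0, 105.1]]
```

View pics/w3.png

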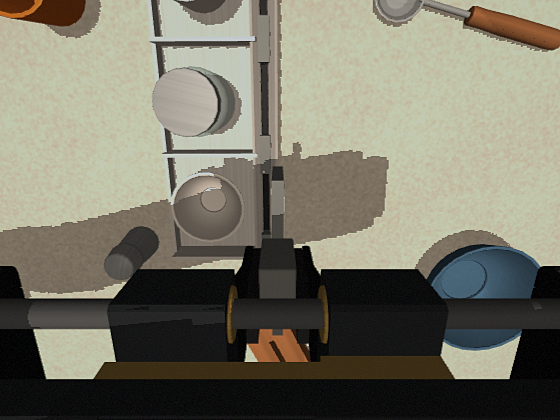

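The wrist picture shows the jar lid at (187,102) in the middle bay, with its slot at (265, 63–135) beside it and the holder held upright at (277,200). Next I'll profile the slot in the tool frame.

```bash
python3 - <<'E'
from look import *
s,M=st();d=dict(np.load('w3.npz'));C=cloud(d)
T=(C-s['ee_pos'])@M
for r_ in (75,90,105,120):
    print(r_,[(u,round(T[r_,u,1]*1000,1),round(C[r_,u,2]*1000)) for u in range(250,284)])
print('along',[(v,round(T[v,265,0]*1000,1),round(T[v,265,1]*1000,1),round(C[v,265,2]*1000)) for v in range(44,160,2)])
g=d['color'][20:260,140:320,::-1];cv2.imwrite('pics/w3c.png',cv2.resize(g,None,fx=2.4,fy=2.4,interpolation=cv2.INTER_CUBIC))
# jar
m=(abs(C[...,2]-.1)<.02)&(abs(T[...,0]-.08)<.06)&(T[...,1]<-.02)
print('jar top',np.round(np.percentile(T[m],[1,50,99],axis=0),4).tolist(),np.median(C[m][:,2]))
E
```

```text
t 6.6 tcp [ 0.5599 -0.0312  0.3004] xyaw 83.79 z [-0.e+00 -3.e-04 -1.e+00] w 0.0159 F [-0.23 -0.42  0.39] j [ 0.48  0.24 -0.59  1.6   0.13  1.35 -0.23]
75 [(250, np.float64(-28.4), 12), (251, np.float64(-25.4), 38), (252, np.float64(-24.4), 40), (253, np.float64(-23.4), 40), (254, np.float64(-22.4), 39), (255, np.float64(-21.6), 37), (256, np.float64(-20.7), 35), (257, np.float64(-19.8), 35), (258, np.float64(-18.8), 34), (259, np.float64(-18.0), 31), (260, np.float64(-17.0), 31), (261, np.float64(-16.2), 27), (262, np.float64(-15.1), 27), (263, np.float64(-14.1), 28), (264, np.float64(-13.1), 29), (265, np.float64(-12.2), 26), (266, np.float64(-11.1), 27), (267, np.float64(-10.1), 27), (268, np.float64(-9.0), 30), (269, np.float64(-7.9), 34), (270, np.float64(-7.0), 33), (271, np.float64(-5.9), 35), (272, np.float64(-4.9), 37), (273, np.float64(-3.9), 38), (274, np.float64(-2.9), 38), (275, np.float64(-1.9), 39), (276, np.float64(-1.0), 41), (277, np.float64(0.0), 40), (278, np.float64(1.1), 0), (279, np.float64(2.1), -1), (280, np.float64(3.2), -2), (281, np.float64(4.3), 0), (282,
[... 5232 characters left out ...]
at64(-12.7), 27), (136, np.float64(45.5), np.float64(-12.3), 40), (138, np.float64(43.3), np.float64(-12.4), 39), (140, np.float64(41.4), np.float64(-12.4), 39), (142, np.float64(39.4), np.float64(-12.4), 40), (144, np.float64(37.5), np.float64(-12.4), 41), (146, np.float64(35.2), np.float64(-12.4), 40), (148, np.float64(33.1), np.float64(-12.5), 39), (150, np.float64(31.2), np.float64(-12.4), 40), (152, np.float64(29.1), np.float64(-12.5), 40), (154, np.float64(26.9), np.float64(-12.5), 39), (156, np.float64(24.8), np.float64(-12.5), 40), (158, np.float64(22.9), np.float64(-12.5), 41)]
jar top [[0.0539, -0.1001, 0.1951], [0.0797, -0.074, 0.1968], [0.104, -0.0487, 0.219]] 0.10353820476500347
```

View pics/w3c.png

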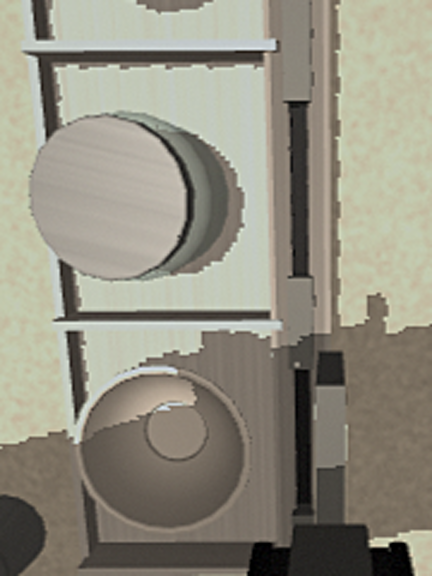

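Request:
{"fn": "drive_tool", "kwargs": {
  "plan": [
    {"rx": 0,"ry": 0,"rz": 0,"x": 0.04,"y": -0.007,"z": 0,"fingers": 0},
    {"rx": 0,"ry": 0,"rz": 0,"x": 0.081,"y": -0.013,"z": 0,"fingers": 0},
    {"rx": 0,"ry": 0,"rz": 0,"x": 0.081,"y": -0.013,"z": 0,"fingers": 0},
    {"rx": 0,"ry": 0,"rz": 0,"x": 0.081,"y": -0.013,"z": 0.04,"fingers": 0},
    {"rx": 0,"ry": 0,"rz": 0,"x": 0.081,"y": -0.013,"z": 0.08,"fingers": 0},
    {"rx": 0,"ry": 0,"rz": 0,"x": 0.081,"y": -0.013,"z": 0.115,"fingers": 0},
    {"rx": 0,"ry": 0,"rz": 0,"x": 0.081,"y": -0.013,"z": 0.115,"fingers": 0},
    {"rx": 0,"ry": 0,"rz": 0,"x": 0.081,"y": -0.013,"z": 0.115,"fingers": 0}
  ],
  "squeeze": 45
}}

```text
time: 7.6
ee_pos: [0.5564, 0.0513, 0.1867]
eef_rot: [0.744, 0.668, 0.001, 0.001]
ft_force: [1.4, -0.5, -1.0]
width: 0.0158
```

```bash
python3 - <<'E'
from look import *
s,M=st();d=look('w4');b=look('side4','side');a=look('scene4','scene')
e=lambda im:cv2.resize(im[:,:,::-1],None,fx=1,fy=1)
x=cv2.resize(b['color'][170:290,215:325,::-1],None,fx=4,fy=4,interpolation=cv2.INTER_CUBIC)
y=cv2.resize(a['color'][120:235,200:360,::-1],(int(160*480/115),480)[0:2] if 0 else (350,252),interpolation=cv2.INTER_CUBIC)
x[:252,440-0:]=x[:252,440:]
o=np.zeros((480,800,3),np.uint8);o[:,:440]=x;o[:252,445:795]=y;cv2.imwrite('pics/c4.png',o)
T=(cloud(d)-s['ee_pos'])@M;C=cloud(d)
m=(T[...,2]>.06)&(T[...,2]<.14)&(abs(T[...,1])<.012)&(abs(T[...,0])<.06)
h=T[m]
for lo in np.arange(.06,.14,.01):
    k=h[(h[:,2]>lo)&(h[:,2]<lo+.01)]
    if len(k): print(round(lo,2),len(k),np.round(np.percentile(k,[2,50,98],axis=0)*1000,1).tolist())
for r_ in range(60,420,20):
    k=[(u,round(T[r_,u,1]*1000,1),round(T[r_,u,0]*1000,1),round(C[r_,u,2]*1000)) for u in range(245,310,4)]
    print(r_,*[f'{a}:{b},{z}' for a,b,_,z in k],'x',k[8][2])
E
```

```text
t 7.6 tcp [0.5564 0.0513 0.1867] xyaw 83.83 z [ 0.0016  0.     -1.    ] w 0.0158 F [ 1.42 -0.46 -1.03] j [ 0.35  0.34 -0.62  1.74  0.21  1.13 -0.44]
0.06 1062 [[-43.5, -10.8, 60.6], [22.7, 0.2, 67.9], [44.9, 10.8, 69.4]]
0.07 140 [[8.1, -8.8, 70.2], [38.1, -1.4, 72.4], [45.6, 9.2, 79.6]]
0.08 44 [[40.5, -3.0, 80.2], [45.3, 0.1, 84.5], [45.6, 3.3, 89.8]]
0.09 37 [[45.0, -2.3, 90.0], [45.3, 0.7, 94.6], [45.6, 2.9, 99.0]]
0.1 20 [[45.0, -2.3, 100.5], [45.3, 0.4, 102.7], [45.5, 3.0, 104.7]]
60 245:-23.4,11 249:-20.4,12 253:-17.5,12 257:-13.0,40 261:-10.5,38 265:-8.0,36 269:-5.4,31 273:-2.8,28 277:-0.0,28 281:2.7,27 285:5.3,34 289:7.9,38 293:0.3,279 297:15.2,-2 301:18.2,1 305:21.3,0 309:24.3,-1 x 108.1
80 245:-23.8,11 249:-20.8,12 253:-17.8,11 257:-13.3,38 261:-10.6,40 265:-8.1,35 269:-5.5,32 273:-2.8,27 277:-0.0,27 281:2.8,28 285:0.3,279 289:8.0,38 293:10.6,40 297:15.4,0 301:18.6,-1 305:21.7,-1 309:24.8,-1 x 95.2
100 245:-24.2,11 249:-21.3,10 253:-18.1,12 257:-13.5,39 261:-10.8,39 265:-8.2,36 269:-5.6,32 273:-2.8,28 277:-0.0,27 281:2.8,27 285:5.5,35 289:8.2,38 293:10.8,41 297:15.7,0 301:
[... 2637 characters left out ...]
,167 305:11.3,167 309:12.9,167 x -122.5
360 245:-26.4,51 249:-27.1,11 253:-23.2,12 257:-19.3,12 261:-15.4,12 265:-10.3,41 269:-6.9,36 273:-3.5,27 277:0.1,27 281:3.8,30 285:7.2,36 289:10.6,41 293:16.4,0 297:20.4,0 301:24.4,1 305:28.6,0 309:32.5,1 x -145.4
380 245:-6.8,220 249:-5.9,219 253:-5.0,220 257:-4.1,220 261:-3.2,220 265:-2.4,220 269:-1.5,220 273:-0.6,220 277:0.3,220 281:1.1,219 285:2.0,220 289:2.9,219 293:3.8,220 297:4.7,220 301:5.6,219 305:6.5,219 309:7.4,219 x 24.9
400 245:-6.3,225 249:-5.5,225 253:-4.7,224 257:-3.9,225 261:-3.0,226 265:-2.2,224 269:-1.3,226 273:-0.6,224 277:0.3,224 281:1.1,224 285:1.9,225 289:2.8,224 293:3.6,225 297:4.4,225 301:5.2,224 305:6.0,225 309:6.8,225 x 23.8
```

View pics/w4.png

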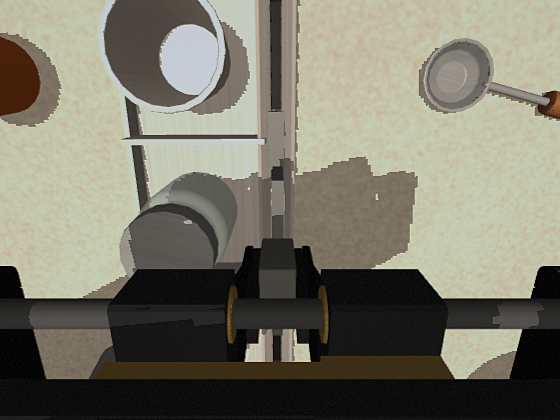

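View pics/c4.png

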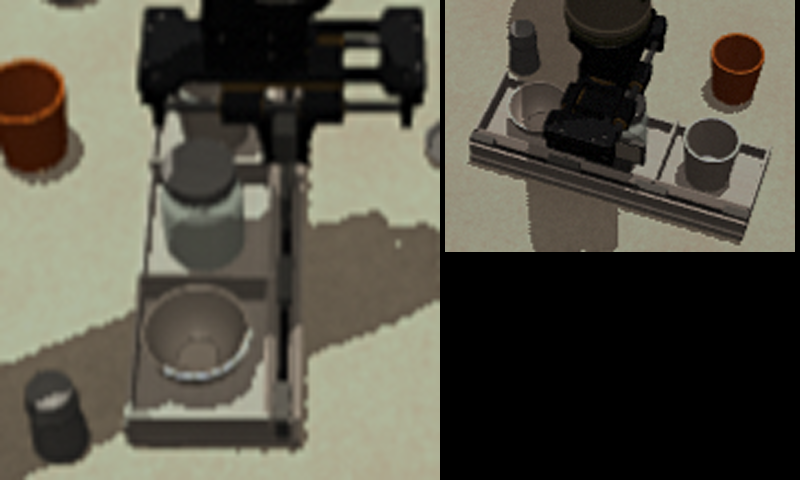

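The wrist picture shows the holder plate at (277,200), centred over the slot between the flare walls at about (267,200) and (287,200). The side crop agrees. I'll lower it into the flare and check the forces.

Request:
{"fn": "drive_tool", "kwargs": {
  "plan": [
    {"rx": 0,"ry": 0,"rz": 0,"x": 0,"y": 0,"z": 0,"fingers": 0},
    {"rx": 0,"ry": 0,"rz": 0,"x": 0,"y": 0,"z": 0.006,"fingers": 0},
    {"rx": 0,"ry": 0,"rz": 0,"x": 0,"y": 0,"z": 0.012,"fingers": 0},
    {"rx": 0,"ry": 0,"rz": 0,"x": 0,"y": 0,"z": 0.018,"fingers": 0},
    {"rx": 0,"ry": 0,"rz": 0,"x": 0,"y": 0,"z": 0.023,"fingers": 0},
    {"rx": 0,"ry": 0,"rz": 0,"x": 0,"y": 0,"z": 0.027,"fingers": 0},
    {"rx": 0,"ry": 0,"rz": 0,"x": 0,"y": 0,"z": 0.027,"fingers": 0},
    {"rx": 0,"ry": 0,"rz": 0,"x": 0,"y": 0,"z": 0.027,"fingers": 0}
  ],
  "squeeze": 60
}}

```text
time: 8.75
ee_pos: [0.5558, 0.0519, 0.1584]
eef_rot: [0.744, 0.668, 0.0, 0.0]
ft_force: [0.1, 0.1, -1.0]
width: 0.0155
```

```bash
python3 - <<'E'
from look import *
s,M=st()
E
```

```text
t 8.75 tcp [0.5558 0.0519 0.1584] xyaw 83.88 z [ 3.e-04 -1.e-04 -1.e+00] w 0.0155 F [ 0.12  0.14 -0.96] j [ 0.34  0.37 -0.61  1.77  0.24  1.08 -0.46]
```

There's no side force, and the tongue is in the flare. I'll keep going down.

Request:
{"fn": "drive_tool", "kwargs": {
  "plan": [
    {"rx": 0,"ry": 0,"rz": 0,"x": 0,"y": 0,"z": 0.003,"fingers": 0},
    {"rx": 0,"ry": 0,"rz": 0,"x": 0,"y": 0,"z": 0.006,"fingers": 0},
    {"rx": 0,"ry": 0,"rz": 0,"x": 0,"y": 0,"z": 0.009,"fingers": 0},
    {"rx": 0,"ry": 0,"rz": 0,"x": 0,"y": 0,"z": 0.011,"fingers": 0},
    {"rx": 0,"ry": 0,"rz": 0,"x": 0,"y": 0,"z": 0.011,"fingers": 0},
    {"rx": 0,"ry": 0,"rz": 0,"x": 0,"y": 0,"z": 0.011,"fingers": 0}
  ],
  "squeeze": 60
}}

```text
time: 9.5
ee_pos: [0.556, 0.0519, 0.1476]
eef_rot: [0.744, 0.668, 0.0, 0.0]
ft_force: [-1.2, -0.9, 5.6]
width: 0.0156
```

```bash
python3 - <<'E'
from look import *
s,M=st()
E
```

```text
t 9.5 tcp [0.556  0.0519 0.1476] xyaw 83.88 z [ 8.e-04 -1.e-04 -1.e+00] w 0.0156 F [-1.16 -0.91  5.62] j [ 0.34  0.38 -0.61  1.78  0.25  1.06 -0.47]
```

The force matches the ledge spring, with about 4 mm left to go. Now I'll press it home.

Request:
{"fn": "drive_tool", "kwargs": {
  "plan": [
    {"rx": 0,"ry": 0,"rz": 0,"x": 0,"y": 0,"z": 0.002,"fingers": 0},
    {"rx": 0,"ry": 0,"rz": 0,"x": 0,"y": 0,"z": 0.004,"fingers": 0},
    {"rx": 0,"ry": 0,"rz": 0,"x": 0,"y": 0,"z": 0.005,"fingers": 0},
    {"rx": 0,"ry": 0,"rz": 0,"x": 0,"y": 0,"z": 0.005,"fingers": 0},
    {"rx": 0,"ry": 0,"rz": 0,"x": 0,"y": 0,"z": 0.005,"fingers": 0}
  ],
  "squeeze": 60
}}

```text
time: 10.12
ee_pos: [0.5561, 0.0519, 0.1436]
eef_rot: [0.744, 0.668, 0.0, 0.001]
ft_force: [-4.6, -0.9, 17.2]
width: 0.0156
```

```bash
python3 - <<'E'
from look import *
s,M=st()
E
```

```text
t 10.12 tcp [0.5561 0.0519 0.1436] xyaw 83.88 z [ 1.2e-03 -6.0e-04 -1.0e+00] w 0.0156 F [-4.59 -0.87 17.2 ] j [ 0.33  0.39 -0.61  1.78  0.25  1.05 -0.47]
```

Request:
{"fn": "drive_tool", "kwargs": {
  "plan": [
    {"rx": 0,"ry": 0,"rz": 0,"x": 0,"y": -0.0005,"z": 0.001,"fingers": 0},
    {"rx": 0,"ry": 0,"rz": 0,"x": 0,"y": -0.0005,"z": 0.0015,"fingers": 0},
    {"rx": 0,"ry": 0,"rz": 0,"x": 0,"y": -0.0005,"z": 0.0015,"fingers": 0},
    {"rx": 0,"ry": 0,"rz": 0,"x": 0,"y": -0.0005,"z": 0.0015,"fingers": 0},
    {"rx": 0,"ry": 0,"rz": 0,"x": 0,"y": -0.0005,"z": 0.0015,"fingers": 0}
  ],
  "squeeze": 60
}}

```text
time: 10.75
ee_pos: [0.5561, 0.0519, 0.1435]
eef_rot: [0.744, 0.668, 0.001, 0.001]
ft_force: [-8.1, -1.9, 29.2]
width: 0.0155
```

```bash
python3 - <<'E'
from look import *
s,M=st();d=look('w5');b=look('side5','side');a=look('scene5','scene')
x=cv2.resize(b['color'][170:290,215:325,::-1],None,fx=4,fy=4,interpolation=cv2.INTER_CUBIC)
y=cv2.resize(a['color'][120:235,200:360,::-1],(350,252),interpolation=cv2.INTER_CUBIC)
w=cv2.resize(d['color'][100:280,160:410,::-1],(317,228),interpolation=cv2.INTER_CUBIC)
o=np.zeros((480,800,3),np.uint8);o[:,:440]=x;o[:252,445:795]=y;o[252:,445:762]=w;cv2.imwrite('pics/c5.png',o)
C=cloud(d);T=(C-s['ee_pos'])@M
m=(T[...,2]>.06)&(T[...,2]<.115)&(abs(T[...,1])<.0035)&(T[...,0]>.043)&(T[...,0]<.047)
print('plate end z',np.round(np.percentile(C[m][:,2],[0,2,50,98]),4) if m.any() else None, m.sum())
s,M=st()
E
```

```text
t 10.75 tcp [0.5561 0.0519 0.1435] xyaw 83.87 z [ 0.0026 -0.0011 -1.    ] w 0.0155 F [-8.06 -1.92 29.23] j [ 0.33  0.39 -0.61  1.78  0.25  1.05 -0.47]
plate end z [0.0384 0.0389 0.0621 0.0767] 259
t 10.9 tcp [0.5561 0.0519 0.1435] xyaw 83.87 z [ 0.0026 -0.0011 -1.    ] w 0.0157 F [-8.54 -2.98 29.37] j [ 0.33  0.39 -0.61  1.78  0.25  1.05 -0.47]
```

View pics/c5.png

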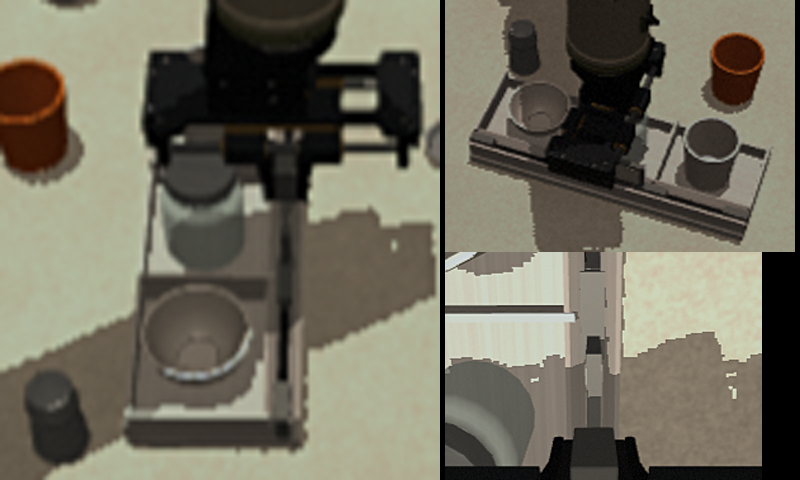

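The combined picture shows the holder's plate down in the middle-bay slot, at about (595,375) in the wrist inset. The jar at (205,210), the bowl at (195,330) and the cup are all where they stood. The measured shoulder height is about 39 mm, against 40 mm nominal. Raising the push from 17 to 29 N moved it only 0.1 mm, so it is seated. I'm handing the job in with the push held.

```bash
python3 - <<'E'
from look import *
print(workorder.close_job());st()
E
```

```text
the job is handed in; nothing more can be done
None
the job is handed in; nothing more can be done
```

The label holder is out of its wooden stand and pressed fully home in the middle-bay slot (slot1), in front of the lidded jar. I handed the job in at about 10.9 s, with the gripper still holding it down; no verdict was reported.

**Seating:** the shoulders measured about 39 mm above the worktop, against 40 mm nominal. The force rose with the ledge spring as I pushed down. It then stopped hard: raising the push from 17 to 29 N lowered the tool only 0.1 mm.

**Other things:** the last pictures show the jar, bowl and cups standing where they were. I checked this by eye, not by measurement.

**What was off:**
- My first move call was refused and had no effect on the arm.
- A sideways force of about 8 N remained at the end. It grew with the push, probably from friction in the slot, and the holder stayed still.

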